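# Wash a batch of spectacle fronts in the ultrasonic cleaner

### The job

Get the milled spectacle fronts on the grey mat washed: swing the ultrasonic cleaner's lid fully back until it rests on its stop, press the dosing nozzle all the way down and let it up while the basket is still empty, then lay all the fronts flat in the basket. Only after that shut the lid, and only with the lid shut turn the timer clockwise from off, one click for each front in the basket. Leave the pliers, caliper and tape where they are.

Things in the scene. Friction and masses are not known exactly. Their poses are not given: they have to be found in the camera images.
- basket_floor (a point): Centre of the floor of the basket in the ultrasonic cleaner's tank (steel box, housing 180 x 200 mm). Axes of the cleaner: x to its rear (hinge side), y to the timer deck at its left, z up. Basket fixed, 155 mm (x) by 175 mm (y) inside, floor 62 mm over the bench, rim and deck 43 mm above that floor, walls 12 mm thick.
- tank_lid (a joint): Angle of the flat steel lid (172 mm from hinge to front edge, 188 mm wide, 4 mm thick): 0 shut on the rim, grows as it is lifted, 1.83 at its stop, past upright, where it rests by its weight. Let go below about 1.57 it falls shut, damped (about 3 rad/s).
- lid_hinge (a point): middle of the lid's hinge line, at the rear edge of the rim, 105 mm over the bench; the hinge line lies along this point's y axis (axes as basket_floor).
- lid_handle (a point): Middle of the lid's handle: round black bar, 13 mm thick, 110 mm long, parallel to the hinge, on two feet; 42 mm above the lid's underside and 164 mm in front of the hinge, near the lid's front edge. Its middle 86 mm are free. Moves with the lid: y axis along the bar, z square to the lid.
- timer (a joint): angle of the timer knob: 0 at off, grows clockwise seen from above; a detent click every 30 degrees (0.5236 rad), stop at 3.14 (six clicks). About 0.07 N m carries it over a click; let go, it settles in the nearest detent.
- timer_grip (a point): On the upright axis of the timer knob, on the deck at the cleaner's left, 131 mm over the bench: black knob with a straight wing 46 mm long, 11 mm thick, 31 mm high; 9 mm under its top. A 40 mm disc turns with it, top 21 mm below this point. x axis: along the wing to the end with the white line (pointer). Scale on the deck: white dot = off (to the rear), then a stroke per click, clockwise.
- nozzle_top (a point): middle of the flat top of the nozzle cap, 32 mm across, on the white dosing bottle that is clipped to the cleaner behind the timer deck; 168 mm over the bench when up. The spout points into the tank.
- nozzle (a joint): how far the nozzle cap is pressed down: 0 up, 0.010 m fully down; sprung, 3.5 N to start it and 7 N at the bottom; it springs back by itself.
- front_0_mid (a point): Middle of a spectacle front (tortoiseshell brown, 146 x 58 mm, no temples), half-way up its 5 mm thick rim. x along its short side, y along its long side, z up. Lies flat on a grey mat 2 mm thick. Bridge between the two empty lens openings: 30 mm wide along y, 38 mm along x; openings about 47 mm (y) by 36 mm (x), so a finger fits down each. 18 g.
- front_1_mid (a point): Middle of a spectacle front (black, 153 x 52 mm, no temples), half-way up its 5 mm thick rim. x along its short side, y along its long side, z up. Lies flat on a grey mat 2 mm thick. Bridge between the two empty lens openings: 30 mm wide along y, 38 mm along x; openings about 47 mm (y) by 36 mm (x), so a finger fits down each. 18 g. May be absent (None).
- front_2_mid (a point): Middle of a spectacle front (grey-green, 144 x 59 mm, no temples), half-way up its 5 mm thick rim. x along its short side, y along its long side, z up. Lies flat on a grey mat 2 mm thick. Bridge between the two empty lens openings: 30 mm wide along y, 38 mm along x; openings about 47 mm (y) by 36 mm (x), so a finger fits down each. 18 g. May be absent (None).
- front_3_mid (a point): Middle of a spectacle front (dark red, 155 x 56 mm, no temples), half-way up its 5 mm thick rim. x along its short side, y along its long side, z up. Lies flat on a grey mat 2 mm thick. Bridge between the two empty lens openings: 30 mm wide along y, 38 mm along x; openings about 47 mm (y) by 36 mm (x), so a finger fits down each. 18 g. May be absent (None).
- pliers: red-handled pliers lying on the bench in front of the cleaner, 150 x 42 x 12 mm; bystander.
- caliper: steel caliper lying on the bench in front of the cleaner, 204 x 63 x 9 mm; bystander.
- tape_roll: roll of masking tape lying at the bench's front edge, to the right of the cleaner, 95 mm across, 24 mm high; bystander.

How it is judged:
By the outcome, as a careful person would: the job done as asked, in the order asked, and still so for the second after the job is handed in, with the robot touching nothing.
Of front_1, front_2, front_3 only 1 to 3 are there at a start; the rules pass over those that are not, and their reading is None.
At some moment in a run one of front_0, front_1, front_2, front_3 may be knocked a few centimetres aside while the robot is not near it.
Once in a run the grip may slacken for a moment while it holds something.
It also fails if it takes over 210 s, if anything falls off the work surface, if the arm or the gripper's body presses on something with over 40 N, if the wrist force passes 120 N, or if a joint passes its speed limit or range.

### The arm

A 7-joint arm with a two-finger parallel gripper is mounted at the origin on a cart in front of the work surface, level with it; the furniture and walls round the work are solid. World frame = base frame: x ahead of the robot, y to its left, z up, the work surface at z = 0. Lengths are in m, angles in rad, forces in N, time in s.
With the tool pointing down it reaches from about 0.4 to 0.9 m from the base axis. Payload 5.5 kg.
Tool frame: the origin (TCP) lies on the centre line of the jaws, within the pads' length; the fingertips stand 22 mm ahead of it and the grasp point (between the pads) lies 3 mm ahead of it; z points along the fingers, y is the line along which they close (so a half turn about z gives the same grasp; the last joint's range is limited). The gripper opens to 85 mm and grips with 20 to 120 N. Pads are 22 mm wide; open, the fingers measure 114 mm over their backs; the gripper's body (76 mm by 85 mm) begins 54 mm behind the grasp point. The pads swing forward as they close: fully open they stand 13 mm farther back than shut.
Start: joints at [1.491, 0.501, -0.427, 1.55, 0.221, 1.138, -0.21], TCP at [0.219, -0.612, 0.253] pointing down, gripper open.
Joint ranges: [-2.88, 2.88], [-0.31, 2.03], [-1.54, 1.56], [0.2, 2.42], [-1.41, 4.55], [0.19, 2.02], [-2.57, 2.57]. Speed limits (rad/s): [2.57, 2.57, 3.14, 3.14, 3.14, 3.14, 3.14].

### API

Orientations are given as a unit quaternion [x, y, z, w].
In Python, from rig import * gives the robot as it stands.
- The arm moves only by the shell command python3 -m handwheel 'ROWS' [OPENING]. ROWS is JSON, a list of rows, each an object with "travel": the shift along the tool's x, y, z in m, a list of three; "roll": the turn about the tool's z in degrees. A call has 1 to 8 rows; each row shifts and turns the commanded pose from where the row before left it, along the tool's axes as they then stand; what a row does not reach is not made up. A row lasts 1/8 s, in which the tool goes at most 62.5 mm and 10.7 degrees, less where a joint would pass 70% of its speed; a pose out of reach is approached as far as the arm can. A call is refused whole if a number of a shift passes 0.0625 or a number of a turn 10.7, either way. A call with a gripper value outside its range is refused whole. OPENING is the closure, from -1 (fully open) to 1 (shut), so that 0 is half open, set as the call begins (- or left out, the last holds). The fingers move at their own pace and stop on an object; the grip force is fixed at half the most. Time passes only in rows, so rows that do not move let the fingers close. It gives the time, the measured TCP pose, the force, the opening and the grip force at its end, in the units of the state.
- state(): the state, without advancing time (a new reading comes with each control period).
- capture(name): name is "side" or "top" or "wrist"; returns a dict with "frame" (420x560x3 uint8, red, green, blue), "range_z" (420x560 float32, m along the optical axis (not along the pixel's ray), 0 where there is no reading), "fovy" (degrees; the focal length in pixels is half the picture's height over the tangent of half this angle, whatever the lens; pixels are square), "cx", "cy" (the principal point, pixels), "k1" (the pictures are not rectified: a ray, as slopes to the right and down, at radius r is drawn at 1 + k1 r^2 times it, then the intrinsics apply), "pose" (4x4, takes a point from camera to world coordinates). Camera axes: x right, y down, z forward; pixel columns grow to the right and rows downward; lengths in m; the calibration is good to about 2 mm. A picture is of the moment at which its call begins.
- job_done(): hands the job in; it is judged then, once.
Trained networks look in a picture, given as the dict that the camera call returned (one of the last four; its "shot" number tells which), for a name from the list of things; names that differ only in an ending like _2 or _b are one class to them, and where a whole thing is asked for, a point or a joint stands for the part that bears it (a point fixed in the world has none). Each returns a list of dicts, best first, with "confidence" (0 to 1); they miss things now and then, are a little off and sometimes report something else, mostly with a low value. They report only what shows in the picture. A call takes as long as a camera call.
- silhouettes(picture, name): "pixels" (420x560 bool, what is visible of it).
- pinpoint(picture, name): "xyz" ([x, y, z] in m, in world coordinates, good to about 4 mm: a listed point, or the origin of a listed thing).
The state is a dict: "time_s": time; "q": joint angles; "joint_vel": joint speeds; "effort": joint torques, N m; "tool_pos": TCP position; "ee_rot": TCP orientation; "wrist_force": force on the tool from outside, world axes, zero at the start; "ft_torque": the same for the moment, N m; "grip_width": opening from 0.0 (shut) to 1.0 (fully open); "finger_force": force on a finger pad.
Only numpy, scipy, OpenCV 4.12 (cv2) and the standard library are available. Lean on these libraries where they do the work, as an engineer would, in place of code of your own. Each camera call takes 0.05 s, during which the arm holds its last target. There are 200 camera calls.

## Working session

There is one attempt and no reset: what is moved stays moved. The work goes in short steps, Python scripts to look and compute and a shell command to move; the robot and the scene stay as the last step left them, time stands still between calls to the robot, and variables do not carry over. Pictures are saved under pics/ and viewed, at most 14 in all, crops included, and the job is handed in when it is done.

```bash
ls; mkdir -p pics; cat > h.py <<'E'
from rig import *
import numpy as np, cv2
from scipy.spatial.transform import Rotation as R
def save(p,n): cv2.imwrite(f"pics/{n}.png",cv2.cvtColor(p["frame"],cv2.COLOR_RGB2BGR))
def world(p,uv,z=None):
    """pixels (N,2) -> world by depth"""
    uv=np.atleast_2d(uv).astype(float); f=210/np.tan(np.radians(p["fovy"])/2)
    K=np.array([[f,0,p["cx"]],[0,f,p["cy"]],[0,0,1]])
    d=cv2.undistortPoints(uv[:,None],K,np.array([p["k1"],0,0,0.]))[:,0]
    ray=np.c_[d,np.ones(len(d))]
    T=np.array(p["pose"])
    if z is None:
        D=p["range_z"][uv[:,1].astype(int),uv[:,0].astype(int)]
    else:
        w=ray@T[:3,:3].T; D=(z-T[2,3])/w[:,2]
    return (ray*D[:,None])@T[:3,:3].T+T[:3,3]
def st():
    s=state(); r=R.from_quat(s["ee_rot"]).as_matrix()
    print("t",round(s["time_s"],2),"p",np.round(s["tool_pos"],4),"x",np.round(r[:,0],3),"y",np.round(r[:,1],3),"z",np.round(r[:,2],3),"F",np.round(s["wrist_force"],1),"g",round(s["grip_width"],3),"ff",s["finger_force"],"q7",np.round(s["q"],2))
    return np.array(s["tool_pos"]),r
def to(target,ang=None):
    """print travel in tool axes to target (tool currently), ang = desired world yaw deg of tool y axis"""
    p,r=st(); print("travel",np.round(r.T@(np.array(target)-p),4))
    if ang is not None:
        a=np.degrees(np.arctan2(r[1,1],r[0,1])); d=(ang-a+90)%180-90
        print("roll (about tool z)",round(d*np.sign(r[2,2]),1))
E
python3 - <<'E'
from h import *
st()
for n in("top","side"):
    p=capture(n); save(p,n+"0"); print(n,np.round(p["pose"],3).tolist())
    for k in["basket_floor","lid_hinge","lid_handle","timer_grip","nozzle_top","front_0_mid","pliers","caliper","tape_roll"]:
        print(k,[(np.round(d["xyz"],3).tolist(),round(d["confidence"],2)) for d in pinpoint(p,k)])
E
```

```text
pics
t 0.0 p [ 0.2182 -0.6116  0.2522] x [0.942 0.336 0.   ] y [ 0.336 -0.942 -0.002] z [-0.001  0.002 -1.   ] F [-0.7  0.2  0.3] g 1.001 ff 0.0 q7 [ 1.49  0.5  -0.43  1.55  0.22  1.14 -0.21]
top [[-0.027, -0.981, 0.191, 0.278], [-1.0, 0.028, -0.002, -0.027], [-0.004, -0.191, -0.982, 1.175], [0.0, 0.0, 0.0, 1.0]]
basket_floor [([0.488, 0.044, 0.132], 0.5)]
lid_hinge [([0.432, -0.101, 0.146], 0.6), ([0.595, -0.113, 0.107], 0.55), ([0.576, 0.018, 0.169], 0.34)]
lid_handle [([0.43, -0.1, 0.147], 0.63)]
timer_grip [([0.489, 0.042, 0.132], 0.68)]
nozzle_top []
front_0_mid [([0.639, 0.306, 0.006], 0.77)]
pliers [([0.365, 0.061, 0.0], 0.54)]
caliper [([0.354, -0.152, -0.001], 0.88)]
tape_roll [([0.387, -0.322, -0.002], 0.62)]
side [[-0.99, -0.055, 0.132, 0.349], [-0.143, 0.405, -0.903, 1.013], [-0.004, -0.913, -0.408, 0.61], [0.0, 0.0, 0.0, 1.0]]
basket_floor []
lid_hinge [([0.595, -0.116, 0.104], 0.79)]
lid_handle [([0.432, -0.097, 0.147], 0.74)]
timer_grip [([0.489, 0.039, 0.133], 0.8), ([0.364, 0.053, -0.002], 0.52)]
nozzle_top [([0.58, 0.022, 0.17], 0.55)]
front_0_mid [([0.642, 0.305, 0.01], 0.96)]
pliers [([0.363, 0.055, -0.003], 0.49)]
caliper [([0.352, -0.146, -0.008], 0.72)]
tape_roll [([0.394, -0.323, -0.003], 0.62)]
```

View pics/top0.png

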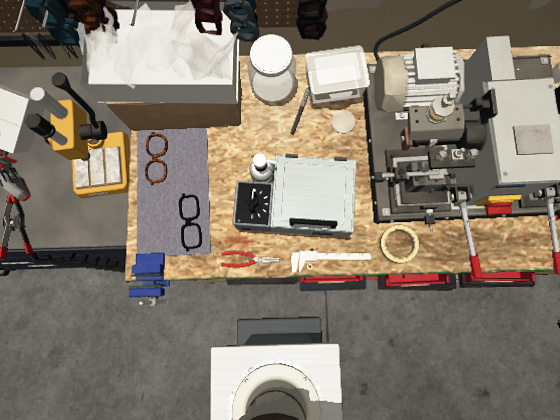

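View pics/side0.png

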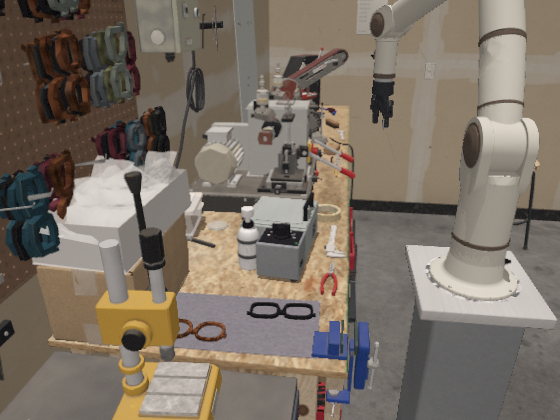

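```bash
python3 - <<'E'
from h import *
for n in("top","side"):
    p=capture(n)
    for k in["front_0_mid","front_1_mid","front_2_mid","front_3_mid"]:
        print(n,k,[(np.round(d["xyz"],3).tolist(),round(d["confidence"],2)) for d in pinpoint(p,k)])
    for k in["front_0_mid","lid_handle","timer_grip","tank_lid"]:
        for d in silhouettes(p,k):
            v,u=np.nonzero(d["pixels"]); w=world(p,np.c_[u,v]); 
            rect=cv2.minAreaRect(w[:,:2].astype(np.float32)*1000)
            print(n,k,round(d["confidence"],2),len(u),"px",u.mean().round(),v.mean().round(),"rect mm",np.round(rect[0]),np.round(rect[1]),round(rect[2],1),"z",np.round(np.percentile(w[:,2],[10,50,90]),3), p["frame"][v,u].mean(0).round())
E
```

```text
top front_0_mid [([0.638, 0.303, 0.007], 0.96), ([0.432, -0.099, 0.146], 0.52)]
top front_1_mid [([0.464, 0.214, 0.008], 0.7)]
top front_2_mid []
top front_3_mid []
top front_0_mid 0.55 250 px 155.0 161.0 rect mm [469. 180.] [555.  98.] 37.2 z [0.003 0.009 0.012] [94. 53. 35.]
top lid_handle 0.75 5389 px 313.0 194.0 rect mm [434. -96.] [188. 323.] 84.5 z [0.108 0.111 0.114] [209. 213. 205.]
top lid_handle 0.58 232 px 252.0 202.0 rect mm [392.  21.] [243.  40.] 13.6 z [0.109 0.134 0.141] [40. 40. 40.]
top timer_grip 0.46 232 px 252.0 202.0 rect mm [396.   4.] [242.  39.] 23.7 z [0.109 0.134 0.141] [39. 38. 39.]
top tank_lid 0.96 5390 px 314.0 194.0 rect mm [434. -97.] [188. 324.] 84.5 z [0.108 0.111 0.114] [209. 213. 205.]
side front_0_mid [([0.643, 0.306, 0.009], 0.96)]
side front_1_mid [([0.462, 0.208, 0.002], 0.92)]
side front_2_mid [([0.354, -0.144, -0.007], 0.26)]
side front_3_mid [([0.361, 0.055, -0.002], 0.47)]
side front_0_mid 0.74 466 px 202.0 331.0 rect mm [497. 640.] [100. 803.] 20.6 z [0.004 0.009 0.011] [95. 62. 46.]
side front_0_mid 0.7 1611 px 284.0 211.0 rect mm [482. 241.] [ 178. 1557.] 3.2 z [0.11  0.113 0.115] [165. 164. 159.]
side front_0_mid 0.67 271 px 280.0 229.0 rect mm [495.  17.] [42. 93.] 9.3 z [0.111 0.126 0.141] [43. 41. 42.]
side front_0_mid 0.5 5506 px 277.0 235.0 rect mm [490. 268.] [ 244. 1511.] 5.7 z [0.03  0.104 0.12 ] [124. 123. 120.]
side lid_handle 0.98 1677 px 284.0 211.0 rect mm [481. 264.] [ 176. 1512.] 3.4 z [0.11  0.112 0.117] [163. 163. 157.]
side lid_handle 0.37 273 px 280.0 230.0 rect mm [489.  50.] [43. 25.] 10.5 z [0.111 0.126 0.14 ] [38. 36. 38.]
side timer_grip 0.57 242 px 280.0 230.0 rect mm [491.  53.] [18. 45.] 81.9 z [0.111 0.125 0.139] [32. 30. 32.]
side tank_lid 0.98 1680 px 284.0 211.0 rect mm [479. 264.] [ 174. 1512.] 3.6 z [0.11  0.112 0.119] [164. 163. 157.]
```

The pictures show the lid shut with its handle at (313,222) top. The knob is at (257,202) and the nozzle at (262,160). There are two fronts, brown at (156,158) and black at (190,220), so the timer needs 2 clicks. Next I refine the numbers.

```bash
cat >> h.py <<'E'
def rect(p,k,zmin,zmax,box=None):
    out=[]
    for d in silhouettes(p,k)[:2]:
        v,u=np.nonzero(d["pixels"]&(p["range_z"]>0)); w=world(p,np.c_[u,v])
        w=w[(w[:,2]>zmin)&(w[:,2]<zmax)]
        if len(w)<30: continue
        r=cv2.minAreaRect((w[:,:2]*1000).astype(np.float32)); b=cv2.boxPoints(r); 
        e=max(b[1]-b[0],b[2]-b[1],key=np.linalg.norm); a=np.degrees(np.arctan2(e[1],e[0]))%180
        out.append((k,round(d["confidence"],2),len(w),"ctr",np.round(r[0],1).tolist(),"size",np.round(r[1],1).tolist(),"long yaw",round(float(a),1),"med z",round(float(np.median(w[:,2])),4))); print(*out[-1])
    return out
E
python3 - <<'E'
from h import *
for n in("top","side"):
    p=capture(n); print(n)
    rect(p,"front_0_mid",-.01,.02); rect(p,"front_1_mid",-.01,.02)
    rect(p,"tank_lid",.105,.12); rect(p,"tank_lid",.135,.17); rect(p,"timer_grip",.13,.15); rect(p,"nozzle_top",.16,.18)
to([0.431,-0.099,0.25],-5.5)
E
```

```text
top
front_0_mid 0.87 323 ctr [638.1, 307.3] size [58.0, 144.5] long yaw 179.8 med z 0.0089
front_1_mid 0.73 337 ctr [465.6, 212.8] size [147.6, 53.7] long yaw 4.0 med z 0.0089
tank_lid 0.85 5064 ctr [509.0, -103.3] size [188.2, 176.5] long yaw 84.4 med z 0.1107
tank_lid 0.85 268 ctr [432.8, -95.8] size [108.5, 12.9] long yaw 84.7 med z 0.152
timer_grip 0.73 136 ctr [488.4, 44.3] size [24.5, 41.6] long yaw 153.8 med z 0.138
timer_grip 0.66 211 ctr [464.4, -31.9] size [230.3, 104.0] long yaw 48.3 med z 0.1393
nozzle_top 0.77 169 ctr [580.6, 15.4] size [29.7, 46.5] long yaw 106.7 med z 0.1676
side
front_0_mid 0.88 441 ctr [622.8, 308.3] size [58.8, 114.2] long yaw 180.0 med z 0.0088
front_0_mid 0.37 214 ctr [382.7, -318.2] size [71.4, 98.0] long yaw 91.1 med z 0.0104
front_1_mid 0.82 580 ctr [464.4, 216.2] size [146.9, 54.6] long yaw 5.8 med z 0.0091
tank_lid 0.69 1380 ctr [511.2, -102.6] size [190.9, 172.5] long yaw 84.5 med z 0.1125
tank_lid 0.69 91 ctr [472.1, -40.7] size [219.5, 57.4] long yaw 51.6 med z 0.1522
timer_grip 0.53 110 ctr [490.1, 49.1] size [20.6, 43.2] long yaw 175.5 med z 0.1372
timer_grip 0.39 208 ctr [472.5, -24.0] size [244.7, 109.5] long yaw 44.8 med z 0.1367
nozzle_top 0.65 83 ctr [576.8, 25.9] size [27.9, 29.5] long yaw 101.5 med z 0.1685
t 2.6 p [ 0.2185 -0.6122  0.2533] x [ 0.942  0.336 -0.   ] y [ 0.336 -0.942  0.   ] z [-0. -0. -1.] F [-0.2 -0.  -1.1] g 0.996 ff 0.0 q7 [ 1.49  0.5  -0.43  1.55  0.22  1.14 -0.21]
travel [ 0.3727 -0.4119  0.0033]
roll (about tool z) -64.9
```

```bash
python3 -m handwheel '[{"travel":[0,0,-0.05]},{"travel":[0,0,-0.05]},{"travel":[0.02,-0.055,0]},{"travel":[0.03,-0.05,0]},{"travel":[0.04,-0.045,0]},{"travel":[0.04,-0.045,0]},{"travel":[0.04,-0.045,0]},{"travel":[0.04,-0.045,0]}]' -1
python3 -m handwheel '[{"travel":[0.04,-0.04,0],"roll":-10},{"travel":[0.04,0,0],"roll":-10},{"roll":-10},{"roll":-10},{"roll":-10},{"roll":-10},{"roll":-4.9},{"travel":[0,0,0]}]'
python3 -c "
from h import *
to([0.432,-0.097,0.25],-5.5)
p=capture('wrist'); save(p,'w1')
for k in['lid_handle','lid_hinge','timer_grip','nozzle_top','basket_floor']: print(k,[(np.round(d['xyz'],4).tolist(),round(d['confidence'],2)) for d in pinpoint(p,k)])
rect(p,'tank_lid',.105,.12); rect(p,'tank_lid',.135,.17)
"
```

```text
t 2.6 p [ 0.2185 -0.6122  0.2533] x [ 0.942  0.336 -0.   ] y [ 0.336 -0.942  0.   ] z [-0. -0. -1.] F [-0.2 -0.  -1.1] g 0.996 ff 0.0 q7 [ 1.49  0.5  -0.43  1.55  0.22  1.14 -0.21]
travel [ 0.3743 -0.4134  0.0033]
roll (about tool z) -64.9
lid_handle []
lid_hinge []
timer_grip []
nozzle_top []
basket_floor []schema error: expected keys travel, roll
schema error: expected keys travel, roll
```

Every row needs both keys.

```bash
python3 -m handwheel '[{"travel":[0,0,-0.05],"roll":0},{"travel":[0,0,-0.05],"roll":0},{"travel":[0.02,-0.055,0],"roll":0},{"travel":[0.03,-0.05,0],"roll":0},{"travel":[0.04,-0.045,0],"roll":0},{"travel":[0.04,-0.045,0],"roll":0},{"travel":[0.04,-0.045,0],"roll":0},{"travel":[0.04,-0.045,0],"roll":0}]' -1
python3 -m handwheel '[{"travel":[0.04,-0.04,0],"roll":-10},{"travel":[0.04,0,0],"roll":-10},{"travel":[0,0,0],"roll":-10},{"travel":[0,0,0],"roll":-10},{"travel":[0,0,0],"roll":-10},{"travel":[0,0,0],"roll":-10},{"travel":[0,0,0],"roll":-4.9},{"travel":[0,0,0],"roll":0}]'
python3 -c "
from h import *
to([0.432,-0.097,0.25],-5.5)
p=capture('wrist'); save(p,'w1')
for k in['lid_handle','lid_hinge','timer_grip','nozzle_top','basket_floor']: print(k,[(np.round(d['xyz'],4).tolist(),round(d['confidence'],2)) for d in pinpoint(p,k)])
rect(p,'tank_lid',.105,.12); rect(p,'tank_lid',.135,.17)
"
```

```text
time_s: 4.0
tool_pos: [0.3211, -0.2713, 0.3536]
ee_rot: [0.985, 0.171, 0.0, 0.001]
wrist_force: [0.9, -0.4, 1.2]
grip_width: 0.998
finger_force: 0.0
time_s: 5.0
tool_pos: [0.3795, -0.2021, 0.3534]
ee_rot: [0.74, 0.672, -0.0, 0.0]
wrist_force: [0.1, -1.0, 0.2]
grip_width: 1.0
finger_force: 0.0
t 5.0 p [ 0.3795 -0.2021  0.3534] x [ 0.096  0.995 -0.   ] y [ 0.995 -0.096  0.   ] z [ 0. -0. -1.] F [ 0.1 -1.   0.2] g 1.0 ff 0.0 q7 [ 1.21 -0.01 -0.77  1.93 -0.    1.22  0.35]
travel [0.1097 0.0422 0.1034]
roll (about tool z) 0.0
lid_handle [([0.4331, -0.0971, 0.1461], 0.92)]
lid_hinge [([0.5964, -0.1164, 0.1056], 0.81), ([0.4333, -0.0951, 0.1455], 0.37)]
timer_grip [([0.5991, -0.1158, 0.105], 0.58)]
nozzle_top []
basket_floor []
tank_lid 0.91 24128 ctr [510.0, -116.5] size [166.6, 174.5] long yaw 174.6 med z 0.1111
tank_lid 0.74 25099 ctr [512.4, -119.6] size [171.1, 183.1] long yaw 175.1 med z 0.1111
tank_lid 0.91 1829 ctr [434.6, -98.2] size [110.1, 13.6] long yaw 84.6 med z 0.1525
tank_lid 0.74 1829 ctr [434.6, -98.2] size [110.1, 13.6] long yaw 84.6 med z 0.1525
```

```bash
python3 -m handwheel '[{"travel":[0.05,0.02,0],"roll":0},{"travel":[0.055,0.0235,0],"roll":0},{"travel":[0,0,0.055],"roll":0},{"travel":[0,0,0.055],"roll":0},{"travel":[0,0,0.04],"roll":0},{"travel":[0,0,0.03],"roll":0},{"travel":[0,0,0.023],"roll":0},{"travel":[0,0,0],"roll":0}]'
python3 -m handwheel '[{"travel":[0,0,0],"roll":0},{"travel":[0,0,0],"roll":0},{"travel":[0,0,0],"roll":0},{"travel":[0,0,0],"roll":0},{"travel":[0,0,0],"roll":0},{"travel":[0,0,0],"roll":0}]' 1
python3 - <<'E'
from h import *
p,r=st()
# arc from current grasp: handle rel hinge (-.164,.042); world travel in tool axes: y=+x_cleaner, z=down
h=lambda t:np.array([-.164*np.cos(t)+.042*np.sin(t),.164*np.sin(t)+.042*np.cos(t)])
a=np.linspace(0,1.81,17)
for i in range(16):
    d=h(a[i+1])-h(a[i]); print(i,round(d[0],4),round(-d[1],4))
E
```

```text
time_s: 6.4
tool_pos: [0.4315, -0.1014, 0.149]
ee_rot: [0.74, 0.673, -0.001, -0.002]
wrist_force: [-0.2, 0.8, -0.1]
grip_width: 1.001
finger_force: 0.0
time_s: 7.15
tool_pos: [0.4336, -0.1021, 0.1509]
ee_rot: [0.74, 0.673, 0.0, 0.001]
wrist_force: [0.6, -0.5, 6.3]
grip_width: 0.131
finger_force: 58.7
t 7.15 p [ 0.4336 -0.1021  0.1509] x [ 0.095  0.995 -0.001] y [ 0.995 -0.095  0.002] z [ 0.002 -0.001 -1.   ] F [ 0.6 -0.5  6.3] g 0.131 ff 58.66569221019745 q7 [ 0.89  0.36 -0.83  2.13  0.38  0.8  -0.27]
0 0.0058 -0.0182
1 0.0078 -0.0175
2 0.0097 -0.0165
3 0.0115 -0.0153
4 0.0132 -0.0139
5 0.0147 -0.0123
6 0.016 -0.0106
7 0.0171 -0.0087
8 0.0179 -0.0067
9 0.0186 -0.0047
10 0.019 -0.0025
11 0.0191 -0.0004
12 0.0191 0.0018
13 0.0187 0.0039
14 0.0182 0.006
15 0.0174 0.008
```

```bash
python3 -m handwheel '[{"travel":[0,0.0058,-0.0182],"roll":0},{"travel":[0,0.0078,-0.0175],"roll":0},{"travel":[0,0.0097,-0.0165],"roll":0},{"travel":[0,0.0115,-0.0153],"roll":0},{"travel":[0,0.0132,-0.0139],"roll":0},{"travel":[0,0.0147,-0.0123],"roll":0},{"travel":[0,0.016,-0.0106],"roll":0},{"travel":[0,0,0],"roll":0}]'
python3 -c "
from h import *
st()"
```

```text
time_s: 8.15
tool_pos: [0.5065, -0.109, 0.2557]
ee_rot: [0.74, 0.673, -0.005, -0.004]
wrist_force: [-22.4, 0.9, 27.4]
grip_width: 0.127
finger_force: 59.9
t 8.15 p [ 0.5065 -0.109   0.2557] x [ 0.095  0.995 -0.003] y [ 0.995 -0.095 -0.012] z [-0.013 -0.002 -1.   ] F [-22.4   0.9  27.4] g 0.127 ff 59.85018610954285 q7 [ 0.88  0.35 -0.87  1.86  0.31  1.08 -0.21]
```

```bash
python3 -m handwheel '[{"travel":[0,-0.003,-0.003],"roll":0},{"travel":[0,0.0171,-0.0087],"roll":0},{"travel":[0,0.0179,-0.0067],"roll":0},{"travel":[0,0.0186,-0.0047],"roll":0},{"travel":[0,0.0,0.0],"roll":0}]'
```

```text
time_s: 8.78
tool_pos: [0.5617, -0.1143, 0.2785]
ee_rot: [0.74, 0.673, -0.0, -0.0]
wrist_force: [-5.2, -0.9, 9.5]
grip_width: 0.127
finger_force: 63.3
```

```bash
python3 -m handwheel '[{"travel":[0,0.019,-0.0028],"roll":0},{"travel":[0,0.0191,-0.0004],"roll":0},{"travel":[0,0.0191,0.0016],"roll":0},{"travel":[0,0,0],"roll":0}]'
python3 -m handwheel '[{"travel":[0,0.0187,0.0039],"roll":0},{"travel":[0,0.0182,0.006],"roll":0},{"travel":[0,0.0174,0.008],"roll":0},{"travel":[0,0,0],"roll":0}]'
```

```text
time_s: 9.28
tool_pos: [0.6189, -0.1197, 0.2783]
ee_rot: [0.74, 0.673, 0.0, -0.0]
wrist_force: [-0.2, -1.3, -2.1]
grip_width: 0.125
finger_force: 66.0
time_s: 9.78
tool_pos: [0.6727, -0.1247, 0.261]
ee_rot: [0.74, 0.673, 0.0, -0.0]
wrist_force: [0.7, -0.4, 0.7]
grip_width: 0.128
finger_force: 67.5
```

```bash
python3 -m handwheel '[{"travel":[0,0,0],"roll":0},{"travel":[0,0,0],"roll":0},{"travel":[0,0,0],"roll":0},{"travel":[0,0,-0.02],"roll":0},{"travel":[0,0,-0.05],"roll":0},{"travel":[0,0,-0.05],"roll":0},{"travel":[0,0,0],"roll":0}]' 0.24
python3 -c "
from h import *
st()
for n in ('top','side'):
  p=capture(n); save(p,n+'1')
  for k in['nozzle_top','basket_floor','lid_handle','timer_grip']: print(k,[(np.round(d['xyz'],4).tolist(),round(d['confidence'],2)) for d in pinpoint(p,k)])
"
```

```text
time_s: 10.65
tool_pos: [0.6746, -0.1238, 0.3888]
ee_rot: [0.74, 0.673, 0.003, 0.004]
wrist_force: [0.9, 0.9, -0.2]
grip_width: 0.378
finger_force: 0.0
t 10.65 p [ 0.6746 -0.1238  0.3888] x [ 0.095  0.995 -0.   ] y [ 0.995 -0.095  0.01 ] z [ 0.01  -0.001 -1.   ] F [ 0.9  0.9 -0.2] g 0.378 ff 0.0 q7 [ 0.64  0.56 -0.81  1.27  0.4   1.46 -0.22]
nozzle_top [([0.5796, 0.0165, 0.1656], 0.75)]
basket_floor [([0.515, -0.1013, 0.0611], 0.94)]
lid_handle [([0.6752, -0.1226, 0.25], 0.8)]
timer_grip [([0.4889, 0.0457, 0.132], 0.55), ([0.355, -0.1496, 0.0006], 0.41)]
nozzle_top [([0.5797, 0.0228, 0.1723], 0.49)]
basket_floor [([0.5128, -0.1031, 0.0584], 0.73)]
lid_handle [([0.6783, -0.1214, 0.2519], 0.7), ([0.4387, 0.2175, -0.0006], 0.58), ([0.5121, -0.1003, 0.0603], 0.41)]
timer_grip [([0.4898, 0.0401, 0.1335], 0.67)]
```

View pics/side1.png

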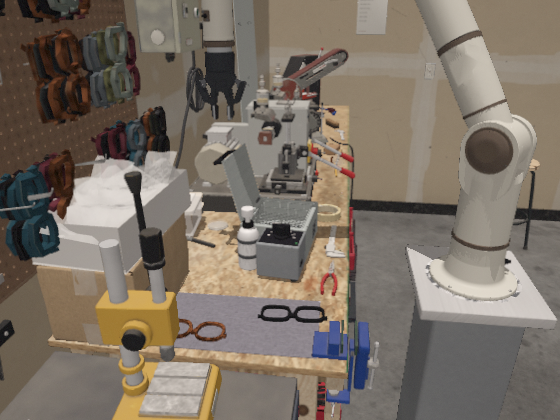

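The lid rests back on its stop and the handle reads at its 1.83 position. The black front has been knocked slightly, to side (292,313). Nozzle next.

```bash
python3 -m handwheel '[{"travel":[0.034,-0.028,0],"roll":0},{"travel":[0.034,-0.028,0],"roll":0},{"travel":[0.034,-0.028,0],"roll":0},{"travel":[0.034,-0.027,0],"roll":0},{"travel":[0,0,0.06],"roll":0},{"travel":[0,0,0.06],"roll":0},{"travel":[0,0,0.05],"roll":0},{"travel":[0,0,0],"roll":0}]' 1
python3 -c "
from h import *
to([0.577,0.021,0.20])
p=capture('wrist'); save(p,'w2')
for k in['nozzle_top']: print(k,[(np.round(d['xyz'],4).tolist(),round(d['confidence'],2)) for d in pinpoint(p,k)])
p=capture('top'); save(p,'top2')
for k in['nozzle_top']: print(k,[(np.round(d['xyz'],4).tolist(),round(d['confidence'],2)) for d in pinpoint(p,k)])
"
```

```text
time_s: 12.15
tool_pos: [0.5719, 0.0206, 0.2078]
ee_rot: [0.74, 0.673, -0.003, -0.003]
wrist_force: [-0.4, -0.4, 0.8]
grip_width: 0.001
finger_force: 0.0
t 12.15 p [0.5719 0.0206 0.2078] x [ 0.095  0.996 -0.001] y [ 0.995 -0.095 -0.008] z [-0.008  0.    -1.   ] F [-0.4 -0.4  0.8] g 0.001 ff 0.0 q7 [ 0.54  0.51 -0.82  1.78  0.43  1.05 -0.53]
travel [0.0009 0.0051 0.0078]
nozzle_top [([0.5814, 0.0172, 0.1696], 0.79)]
nozzle_top []
```

View pics/w2.png

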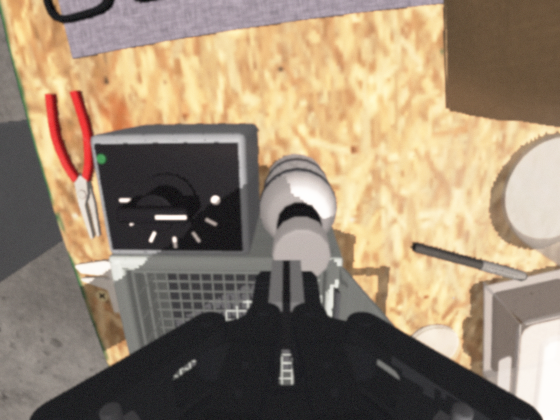

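The wrist view shows the cap at (302,245), a little to the right (rear) of the fingertips at (287,265). I correct by about 9 mm and press.

```bash
python3 -m handwheel '[{"travel":[-0.001,0.0085,0],"roll":0},{"travel":[0,0,0],"roll":0},{"travel":[0,0,0.014],"roll":0},{"travel":[0,0,0.007],"roll":0},{"travel":[0,0,0.006],"roll":0},{"travel":[0,0,0],"roll":0}]'
```

```text
time_s: 13.1
tool_pos: [0.5827, 0.0192, 0.184]
ee_rot: [0.74, 0.673, -0.001, -0.0]
wrist_force: [-3.7, -0.2, 5.6]
grip_width: -0.003
finger_force: 2.7
```

```bash
python3 -m handwheel '[{"travel":[0,0,0.003],"roll":0},{"travel":[0,0,0.003],"roll":0},{"travel":[0,0,0.002],"roll":0},{"travel":[0,0,0],"roll":0},{"travel":[0,0,0],"roll":0}]'
```

```text
time_s: 13.72
tool_pos: [0.5831, 0.0193, 0.1799]
ee_rot: [0.74, 0.673, -0.001, 0.001]
wrist_force: [-11.7, -2.9, 28.3]
grip_width: -0.001
finger_force: 14.2
```

Bottomed out, since the force jumped to 28 N. I lift off and relook at the fronts.

```bash
python3 -m handwheel '[{"travel":[0,0,-0.005],"roll":0},{"travel":[0,0,-0.02],"roll":0},{"travel":[0,0,-0.05],"roll":0},{"travel":[0.06,0,0],"roll":0},{"travel":[0.06,0,0],"roll":0},{"travel":[0.06,0,0],"roll":0},{"travel":[0,-0.04,0],"roll":0},{"travel":[0,0,0],"roll":0}]' -1
python3 -c "
from h import *
st()
p=capture('top')
print([(np.round(d['xyz'],4).tolist(),round(d['confidence'],2)) for d in pinpoint(p,'nozzle_top')])
p=capture('wrist'); save(p,'w3')
for k in('front_0_mid','front_1_mid'):
  print(k,[(np.round(d['xyz'],4).tolist(),round(d['confidence'],2)) for d in pinpoint(p,k)])
  rect(p,k,-.01,.03)
p=capture('side')
print([(np.round(d['xyz'],4).tolist(),round(d['confidence'],2)) for d in pinpoint(p,'nozzle_top')])
for k in('front_0_mid','front_1_mid'):
  print(k,[(np.round(d['xyz'],4).tolist(),round(d['confidence'],2)) for d in pinpoint(p,k)])
  rect(p,k,-.01,.03)
"
```

```text
time_s: 14.72
tool_pos: [0.5569, 0.205, 0.2513]
ee_rot: [0.738, 0.675, -0.001, -0.001]
wrist_force: [0.0, 0.2, -0.2]
grip_width: 0.998
finger_force: 0.0
t 14.72 p [0.5569 0.205  0.2513] x [ 0.089  0.996 -0.001] y [ 0.996 -0.089 -0.003] z [-0.003 -0.    -1.   ] F [ 0.   0.2 -0.2] g 0.998 ff 0.0 q7 [ 0.24  0.51 -0.86  1.69  0.42  1.14 -0.83]
[([0.5781, 0.0206, 0.1629], 0.44)]
front_0_mid [([0.6411, 0.3081, 0.0067], 0.58)]
front_0_mid 0.97 2467 ctr [641.3, 306.3] size [57.4, 146.3] long yaw 180.0 med z 0.0093
front_1_mid [([0.4399, 0.225, 0.0066], 0.69)]
front_1_mid 0.92 2168 ctr [440.0, 221.0] size [154.3, 53.1] long yaw 4.9 med z 0.0093
[([0.5807, 0.023, 0.1721], 0.62)]
front_0_mid [([0.6435, 0.306, 0.0085], 0.57)]
front_0_mid 0.94 615 ctr [621.4, 307.3] size [109.8, 66.2] long yaw 3.4 med z 0.0073
front_1_mid [([0.4405, 0.2168, 0.0009], 0.77)]
front_1_mid 0.79 574 ctr [438.9, 223.4] size [149.7, 54.6] long yaw 5.0 med z 0.0092
front_1_mid 0.73 524 ctr [510.4, -54.9] size [289.4, 168.2] long yaw 84.7 med z 0.0213
```

View pics/w3.png

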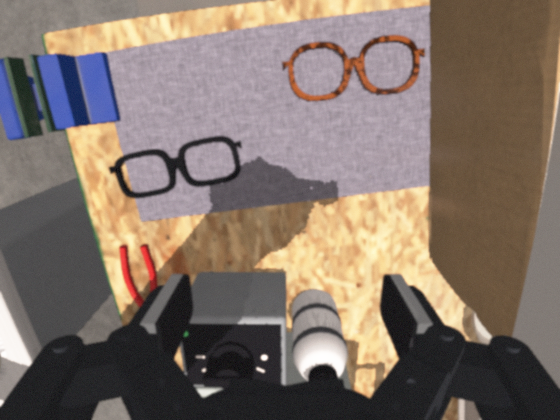

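Both fronts are in view, black at (178,168) and brown at (352,68). I start with the black one.

```bash
python3 -m handwheel '[{"travel":[0,0,0],"roll":-10.1},{"travel":[0.009,-0.039,0.04],"roll":0},{"travel":[0.009,-0.038,0.04],"roll":0},{"travel":[0.009,-0.038,0.04],"roll":0},{"travel":[0,0,0.03],"roll":0},{"travel":[0,0,0],"roll":0},{"travel":[0,0,0],"roll":0}]' -0.2
python3 -c "
from h import *
p=capture('wrist'); save(p,'w4')
for k in('front_1_mid',):
  d=pinpoint(p,k); print(k,[(np.round(d['xyz'],4).tolist(),round(d['confidence'],2)) for d in d])
  rect(p,k,-.01,.03)
p=capture('top');rect(p,k,-.01,.03)
to([.44,.222,.024],5)
"
```

```text
time_s: 16.25
tool_pos: [0.4449, 0.2206, 0.1025]
ee_rot: [0.678, 0.735, 0.001, 0.0]
wrist_force: [0.7, 0.1, 0.9]
grip_width: 0.605
finger_force: 0.0
front_1_mid [([0.4385, 0.2243, 0.0071], 0.75)]
front_1_mid 0.88 6155 ctr [438.8, 220.0] size [156.4, 56.2] long yaw 5.2 med z 0.0092
front_1_mid 0.58 737 ctr [392.6, -325.6] size [97.6, 106.7] long yaw 129.7 med z 0.0221
t 16.5 p [0.4447 0.2201 0.1023] x [-0.08   0.997  0.   ] y [0.997 0.08  0.002] z [ 0.002  0.001 -1.   ] F [ 0.1  0.3 -0.9] g 0.598 ff 0.0 q7 [ 0.15  0.56 -0.82  2.04  0.58  0.79 -0.94]
travel [ 0.0022 -0.0047  0.0783]
roll (about tool z) -0.4
```

View pics/w4.png

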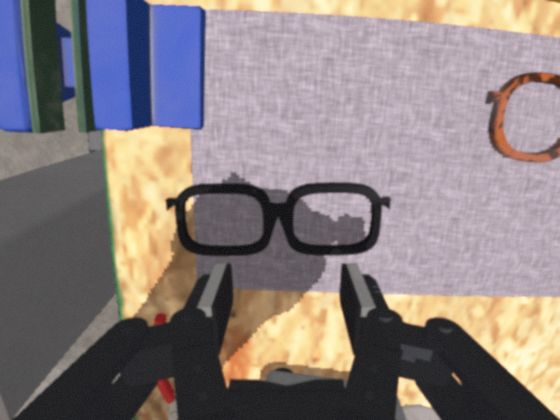

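```bash
python3 -m handwheel '[{"travel":[0.0025,-0.0057,0.03],"roll":-0.4},{"travel":[0,0,0.03],"roll":0},{"travel":[0,0,0.018],"roll":0},{"travel":[0,0,0],"roll":0},{"travel":[0,0,0],"roll":0}]'
python3 -m handwheel '[{"travel":[0,0,0],"roll":0},{"travel":[0,0,0],"roll":0},{"travel":[0,0,0],"roll":0},{"travel":[0,0,0],"roll":0},{"travel":[0,0,0],"roll":0}]' 1
```

```text
time_s: 17.12
tool_pos: [0.4384, 0.2224, 0.0242]
ee_rot: [0.675, 0.738, 0.001, 0.0]
wrist_force: [-0.3, -1.1, 0.3]
grip_width: 0.601
finger_force: 0.0
time_s: 17.75
tool_pos: [0.4386, 0.2222, 0.0247]
ee_rot: [0.675, 0.738, 0.001, 0.001]
wrist_force: [-0.6, -1.2, 6.7]
grip_width: 0.322
finger_force: 58.6
```

```bash
python3 -m handwheel '[{"travel":[0,0,-0.02],"roll":0},{"travel":[0,0,-0.05],"roll":0},{"travel":[0,0,-0.05],"roll":0},{"travel":[0,0,-0.06],"roll":0},{"travel":[0,0,-0.06],"roll":-9},{"travel":[0,0,0],"roll":-10},{"travel":[0,0,0],"roll":-10},{"travel":[0,0,0],"roll":-10}]'
python3 -m handwheel '[{"travel":[0,0,0],"roll":-10},{"travel":[0,0,0],"roll":-10},{"travel":[0,0,0],"roll":-10},{"travel":[0,0,0],"roll":-10},{"travel":[0,0,0],"roll":0}]'
python3 -c "
from h import *
to([.551,-.1055,.265],84.5)
p=capture('side'); save(p,'side2')
for k in('front_0_mid','front_1_mid'): print(k,[(np.round(d['xyz'],4).tolist(),round(d['confidence'],2)) for d in pinpoint(p,k)])
"
```

```text
time_s: 18.75
tool_pos: [0.4379, 0.2217, 0.2641]
ee_rot: [0.388, 0.922, -0.0, 0.001]
wrist_force: [-0.3, 0.1, -0.3]
grip_width: 0.322
finger_force: 59.4
time_s: 19.38
tool_pos: [0.4378, 0.2219, 0.2635]
ee_rot: [0.053, 0.999, 0.0, -0.0]
wrist_force: [0.3, 0.4, -0.1]
grip_width: 0.319
finger_force: 59.4
t 19.38 p [0.4378 0.2219 0.2635] x [-0.994  0.105  0.   ] y [0.105 0.994 0.   ] z [-0.  0. -1.] F [ 0.3  0.4 -0.1] g 0.319 ff 59.35496270656586 q7 [ 0.54  0.5  -1.35  1.91  0.53  1.17  0.46]
travel [-0.1471 -0.3136 -0.0016]
roll (about tool z) -0.5
front_0_mid [([0.642, 0.3065, 0.0098], 0.77)]
front_1_mid [([0.4374, 0.2178, 0.2392], 0.86), ([0.5116, -0.103, 0.0552], 0.32)]
```

View pics/side2.png

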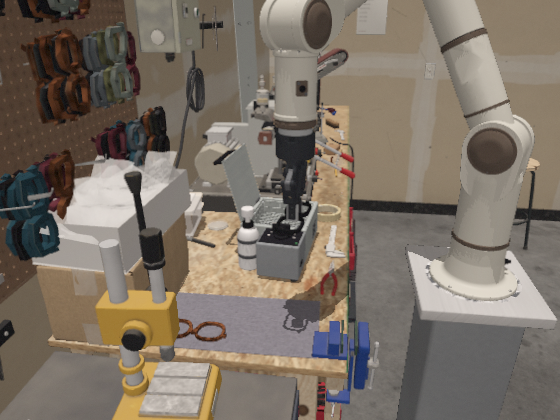

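The black front is held at side (292,220), and its bench spot is empty. I carry it over the basket.

```bash
python3 -m handwheel '[{"travel":[-0.0245,-0.052,0],"roll":0},{"travel":[-0.0245,-0.052,0],"roll":0},{"travel":[-0.0245,-0.052,0],"roll":0},{"travel":[-0.0245,-0.052,0],"roll":0},{"travel":[-0.0245,-0.052,0],"roll":0},{"travel":[-0.0245,-0.052,0],"roll":-0.5},{"travel":[0,0,0],"roll":0},{"travel":[0,0,0],"roll":0}]'
python3 -c "
from h import *
to([.551,-.1055,.265],84.5)
p=capture('wrist'); save(p,'w5')
for k in('basket_floor','front_1_mid'): print(k,[(np.round(d['xyz'],4).tolist(),round(d['confidence'],2)) for d in pinpoint(p,k)])
p=capture('top')
for k in('basket_floor','front_1_mid'): print(k,[(np.round(d['xyz'],4).tolist(),round(d['confidence'],2)) for d in pinpoint(p,k)])
"
```

```text
time_s: 20.52
tool_pos: [0.5515, -0.1032, 0.2634]
ee_rot: [0.048, 0.999, 0.0, -0.0]
wrist_force: [0.1, 0.3, 0.0]
grip_width: 0.32
finger_force: 59.4
t 20.52 p [ 0.5515 -0.1032  0.2634] x [-0.995  0.097  0.   ] y [0.097 0.995 0.001] z [-0.     0.001 -1.   ] F [0.1 0.3 0. ] g 0.32 ff 59.36656951904297 q7 [ 1.06  0.66 -1.31  1.75  0.67  1.27  1.05]
travel [ 0.0003 -0.0024 -0.0016]
roll (about tool z) -0.1
basket_floor [([0.5094, -0.1031, 0.0602], 0.63)]
front_1_mid [([0.5553, -0.1012, 0.2456], 0.91)]
basket_floor [([0.5495, -0.1008, 0.2435], 0.71), ([0.5147, -0.0982, 0.0615], 0.63)]
front_1_mid [([0.5524, -0.0985, 0.2456], 0.7)]
```

View pics/w5.png

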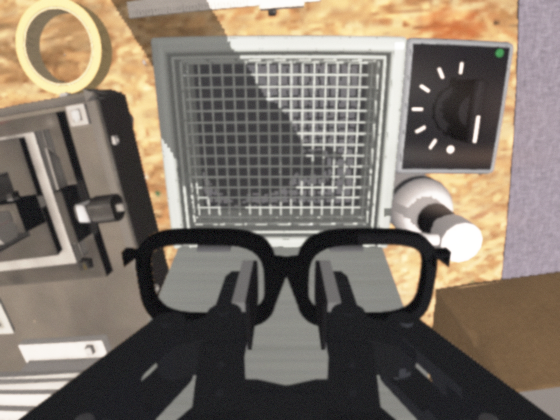

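```bash
python3 -c "
from h import *
p=capture('wrist')
w=world(p,[[153,38],[406,40],[180,55],[388,55],[279,55]],.105); print(w.round(4))
C=np.array([[.995,-.096],[.096,.995]])
print(((w[:,:2]-[.5125,-.1015])@C.T).round(4))
print(world(p,[[135,250],[440,250],[287,260]],.243).round(4))
to([.5485,-.105,.265],84.5)
"
```

```text
[[ 0.4151 -0.1932  0.105 ]
 [ 0.4351  0.0015  0.105 ]
 [ 0.4299 -0.1742  0.105 ]
 [ 0.4451 -0.0128  0.105 ]
 [ 0.438  -0.0974  0.105 ]]
[[-0.0882 -0.1006]
 [-0.0869  0.0951]
 [-0.0753 -0.0802]
 [-0.0756  0.0818]
 [-0.0745 -0.003 ]]
[[ 0.5313 -0.1725  0.243 ]
 [ 0.5448 -0.0286  0.243 ]
 [ 0.5428 -0.1012  0.243 ]]
t 20.88 p [ 0.5516 -0.1028  0.2636] x [-0.996  0.094 -0.   ] y [ 0.094  0.996 -0.   ] z [ 0.    -0.001 -1.   ] F [-0.2  0.  -1. ] g 0.319 ff 59.366649985313416 q7 [ 1.06  0.66 -1.31  1.75  0.67  1.27  1.06]
travel [ 0.0029 -0.0025 -0.0014]
roll (about tool z) 0.1
```

```bash
python3 -m handwheel '[{"travel":[0,-0.004,0.03],"roll":0},{"travel":[0,0,0.04],"roll":0},{"travel":[0,0,0.04],"roll":0},{"travel":[0,0,0.03],"roll":0},{"travel":[0,0,0.02],"roll":0},{"travel":[0,0,0.016],"roll":0},{"travel":[0,0,0],"roll":0},{"travel":[0,0,0],"roll":0}]'
```

```text
time_s: 21.88
tool_pos: [0.5521, -0.1074, 0.0883]
ee_rot: [0.048, 0.999, 0.0, 0.001]
wrist_force: [1.4, -0.2, 0.6]
grip_width: 0.322
finger_force: 59.4
```

```bash
python3 -m handwheel '[{"travel":[0,0,0.002],"roll":0},{"travel":[0,0,0],"roll":0}]'
python3 -m handwheel '[{"travel":[0,0,0],"roll":0},{"travel":[0,0,0],"roll":0},{"travel":[0,0,-0.02],"roll":0},{"travel":[0,0,-0.05],"roll":0},{"travel":[0,0,-0.05],"roll":0},{"travel":[0,0,-0.05],"roll":0},{"travel":[0,0,0],"roll":0}]' -0.2
python3 -c "
from h import *
p=capture('wrist'); save(p,'w6')
for k in('front_1_mid',):
  print(k,[(np.round(d['xyz'],4).tolist(),round(d['confidence'],2)) for d in pinpoint(p,k)]); rect(p,k,.05,.09)
p=capture('top');rect(p,'front_1_mid',.05,.09); rect(p,'front_0_mid',-.01,.03)
to([.641,.307,.26],0)
"
```

```text
time_s: 22.12
tool_pos: [0.5516, -0.1078, 0.0858]
ee_rot: [0.048, 0.999, -0.0, 0.0]
wrist_force: [-0.4, 0.3, -1.1]
grip_width: 0.321
finger_force: 59.4
time_s: 23.0
tool_pos: [0.5538, -0.1067, 0.2608]
ee_rot: [0.047, 0.999, -0.001, 0.004]
wrist_force: [0.3, 1.0, -1.1]
grip_width: 0.599
finger_force: 0.0
front_1_mid [([0.5543, -0.1051, 0.0714], 0.87)]
front_1_mid 0.87 2937 ctr [553.8, -108.2] size [153.1, 55.2] long yaw 84.5 med z 0.0692
front_1_mid 0.69 279 ctr [551.2, -107.1] size [141.0, 52.0] long yaw 85.5 med z 0.0688
front_0_mid 0.81 269 ctr [639.4, 307.8] size [55.0, 142.7] long yaw 179.1 med z 0.0093
t 23.3 p [ 0.5506 -0.1077  0.2544] x [-0.995  0.095  0.002] y [0.095 0.995 0.   ] z [-0.002  0.    -1.   ] F [-0.9  0.   0.6] g 0.601 ff 0.0 q7 [ 1.06  0.66 -1.3   1.76  0.67  1.26  1.06]
travel [-0.0506  0.4214 -0.0057]
roll (about tool z) 84.5
```

View pics/w6.png

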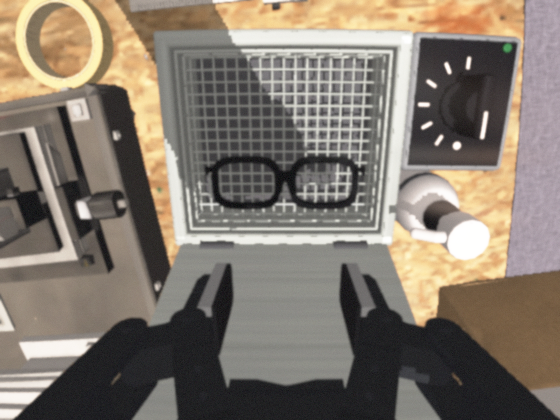

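The black front lies flat in the rear half of the basket, its bridge at (287,180) well inside the walls. Brown next.

```bash
python3 -m handwheel '[{"travel":[-0.007,0.06,0],"roll":0},{"travel":[-0.007,0.06,0],"roll":0},{"travel":[-0.007,0.06,0],"roll":0},{"travel":[-0.007,0.06,0],"roll":0},{"travel":[-0.007,0.06,0],"roll":0},{"travel":[-0.007,0.06,0],"roll":0},{"travel":[-0.0085,0.061,0],"roll":0},{"travel":[0,0,0],"roll":9.5}]'
python3 -m handwheel '[{"travel":[0,0,0.02],"roll":10.5},{"travel":[0,0,0.02],"roll":10.5},{"travel":[0,0,0.02],"roll":10.5},{"travel":[0,0,0.02],"roll":10.5},{"travel":[0,0,0.02],"roll":10.5},{"travel":[0,0,0.02],"roll":10.5},{"travel":[0,0,0.02],"roll":10.5},{"travel":[0,0,0.01],"roll":0}]'
python3 -c "
from h import *
p=capture('wrist'); save(p,'w7')
for k in('front_0_mid',):
  print(k,[(np.round(d['xyz'],4).tolist(),round(d['confidence'],2)) for d in pinpoint(p,k)]); rect(p,k,-.01,.03)
to([.641,.307,.024],0)
"
```

```text
time_s: 24.3
tool_pos: [0.638, 0.3148, 0.2536]
ee_rot: [0.127, 0.992, 0.002, -0.002]
wrist_force: [0.4, -0.9, 0.5]
grip_width: 0.6
finger_force: 0.0
time_s: 25.3
tool_pos: [0.6404, 0.3062, 0.103]
ee_rot: [0.697, 0.717, -0.002, -0.0]
wrist_force: [0.7, -0.0, 0.0]
grip_width: 0.6
finger_force: 0.0
front_0_mid [([0.641, 0.3062, 0.0086], 0.93)]
front_0_mid 0.93 6061 ctr [640.4, 305.3] size [148.6, 61.4] long yaw 0.6 med z 0.0091
t 25.45 p [0.6411 0.3067 0.1046] x [-0.03  1.   -0.  ] y [ 1.     0.03  -0.002] z [-0.002 -0.    -1.   ] F [ 0.  -0.6  0.8] g 0.599 ff 0.0 q7 [-0.02  0.85 -0.74  1.47  0.62  1.06 -0.87]
travel [0.0004 0.     0.0806]
roll (about tool z) 1.7
```

View pics/w7.png

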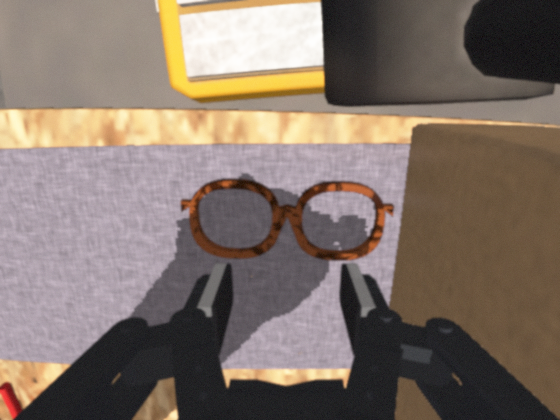

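The brown front is centred between the jaws, bridge at (288,215). I descend and grip it.

```bash
python3 -m handwheel '[{"travel":[0,0,0.03],"roll":1.4},{"travel":[0,0,0.03],"roll":0},{"travel":[0,0,0.0195],"roll":0},{"travel":[0,0,0],"roll":0},{"travel":[0,0,0],"roll":0}]'
python3 -m handwheel '[{"travel":[0,0,0],"roll":0},{"travel":[0,0,0],"roll":0},{"travel":[0,0,0],"roll":0},{"travel":[0,0,0],"roll":0},{"travel":[0,0,0],"roll":0}]' 1
```

```text
time_s: 26.08
tool_pos: [0.6424, 0.3074, 0.0273]
ee_rot: [0.706, 0.708, 0.001, 0.0]
wrist_force: [0.6, 0.3, 0.2]
grip_width: 0.602
finger_force: 0.0
time_s: 26.7
tool_pos: [0.6426, 0.3074, 0.028]
ee_rot: [0.706, 0.708, 0.001, 0.0]
wrist_force: [-1.0, -1.3, 5.4]
grip_width: 0.294
finger_force: 58.6
```

```bash
python3 -m handwheel '[{"travel":[0,0,-0.02],"roll":0},{"travel":[0,0,-0.04],"roll":0},{"travel":[0,-0.01,-0.06],"roll":0},{"travel":[0,-0.02,-0.06],"roll":0},{"travel":[0,-0.05,-0.06],"roll":0},{"travel":[0,0,0],"roll":-10.5},{"travel":[0,0,0],"roll":-10.5},{"travel":[0,0,0],"roll":-10.5}]'
python3 -m handwheel '[{"travel":[0,0,0],"roll":-10.5},{"travel":[0,0,0],"roll":-10.5},{"travel":[0,0,0],"roll":-10.5},{"travel":[0,0,0],"roll":-10.5},{"travel":[0,0,0],"roll":-10.7},{"travel":[0,0,0],"roll":0}]'
python3 -c "
from h import *
to([.477,-.101,.265],84.5)
p=capture('wrist');print([(np.round(d['xyz'],4).tolist(),round(d['confidence'],2)) for d in pinpoint(p,'front_0_mid')]); rect(p,'front_0_mid',.2,.3)
"
```

```text
time_s: 27.7
tool_pos: [0.5719, 0.3066, 0.2553]
ee_rot: [0.485, 0.875, 0.001, 0.001]
wrist_force: [-0.7, 0.4, -0.5]
grip_width: 0.283
finger_force: 58.9
time_s: 28.45
tool_pos: [0.572, 0.3065, 0.2543]
ee_rot: [0.05, 0.999, 0.0, 0.0]
wrist_force: [0.1, -0.8, -0.3]
grip_width: 0.286
finger_force: 58.9
t 28.45 p [0.572  0.3065 0.2543] x [-0.995  0.1   -0.001] y [0.1   0.995 0.001] z [ 0.001  0.001 -1.   ] F [ 0.1 -0.8 -0.3] g 0.286 ff 58.94232094287872 q7 [ 0.2   0.75 -1.16  1.54  0.71  1.32  0.42]
travel [ 0.0536 -0.415  -0.011 ]
roll (about tool z) -0.3
[([0.571, 0.3079, 0.2332], 0.69)]
front_0_mid 0.84 9064 ctr [570.3, 306.5] size [147.2, 52.9] long yaw 84.4 med z 0.2353
```

```bash
python3 -m handwheel '[{"travel":[0.0077,-0.0593,0],"roll":0},{"travel":[0.0077,-0.0593,0],"roll":0},{"travel":[0.0077,-0.0593,0],"roll":0},{"travel":[0.0077,-0.0593,0],"roll":0},{"travel":[0.0077,-0.0593,0],"roll":0},{"travel":[0.0077,-0.0593,0],"roll":0},{"travel":[0.0077,-0.0593,0],"roll":0},{"travel":[0,0,0],"roll":0}]'
python3 -m handwheel '[{"travel":[0,0,0],"roll":0}]'
python3 -c "
from h import *
to([.477,-.101,.088],84.5)
p=capture('wrist');print([(np.round(d['xyz'],4).tolist(),round(d['confidence'],2)) for d in pinpoint(p,'front_0_mid')]); rect(p,'front_0_mid',.2,.3);rect(p,'front_1_mid',.05,.09)
"
```

```text
time_s: 29.6
tool_pos: [0.4761, -0.1077, 0.2526]
ee_rot: [0.056, 0.998, -0.001, -0.001]
wrist_force: [0.8, 0.5, 0.9]
grip_width: 0.287
finger_force: 59.0
time_s: 29.72
tool_pos: [0.4773, -0.1011, 0.2535]
ee_rot: [0.051, 0.999, 0.0, 0.0]
wrist_force: [0.0, 0.5, -0.7]
grip_width: 0.286
finger_force: 59.0
t 29.73 p [ 0.4773 -0.1011  0.2535] x [-0.995  0.101 -0.   ] y [0.101 0.995 0.   ] z [ 0. -0. -1.] F [ 0.   0.5 -0.7] g 0.286 ff 58.991700410842896 q7 [ 1.25  0.58 -1.43  1.93  0.63  1.2   1.05]
travel [0.0004 0.     0.1655]
roll (about tool z) -0.3
[([0.475, -0.1017, 0.2353], 0.6)]
front_0_mid 0.9 9181 ctr [475.8, -101.0] size [147.1, 53.2] long yaw 84.5 med z 0.2346
front_1_mid 0.89 1159 ctr [551.6, -107.9] size [152.6, 50.5] long yaw 83.0 med z 0.0691
```

```bash
python3 -m handwheel '[{"travel":[0,-0.001,0.03],"roll":0},{"travel":[0,0,0.04],"roll":0},{"travel":[0,0,0.04],"roll":0},{"travel":[0,0,0.03],"roll":0},{"travel":[0,0,0.02],"roll":0},{"travel":[0,0,0.006],"roll":0},{"travel":[0,0,0],"roll":0},{"travel":[0,0,0],"roll":0}]'
python3 -c "
from h import *
st()"
```

```text
time_s: 30.92
tool_pos: [0.4781, -0.1018, 0.088]
ee_rot: [0.049, 0.999, -0.0, 0.001]
wrist_force: [-0.0, 0.9, 0.7]
grip_width: 0.283
finger_force: 59.7
t 30.93 p [ 0.4781 -0.1018  0.088 ] x [-0.995  0.098 -0.002] y [0.098 0.995 0.   ] z [ 0.002 -0.    -1.   ] F [-0.   0.9  0.7] g 0.283 ff 59.684409499168396 q7 [ 1.03  0.76 -1.14  2.06  0.9   0.93  0.87]
```

```bash
python3 -m handwheel '[{"travel":[0,0,0.0015],"roll":0},{"travel":[0,0,0],"roll":0}]'
python3 -m handwheel '[{"travel":[0,0,0],"roll":0},{"travel":[0,0,0],"roll":0},{"travel":[0,0,-0.02],"roll":0},{"travel":[0,0,-0.05],"roll":0},{"travel":[0,0,-0.06],"roll":0},{"travel":[0,0,-0.06],"roll":0},{"travel":[0,0,0],"roll":0},{"travel":[0,0,0],"roll":0}]' -0.2
python3 -c "
from h import *
p=capture('wrist'); save(p,'w8')
rect(p,'front_1_mid',.05,.09); rect(p,'front_0_mid',.05,.09)
p=capture('top');rect(p,'front_1_mid',.05,.09); rect(p,'front_0_mid',.05,.09); save(p,'top8')
for q in (p,capture('side')): print([(np.round(d['xyz'],4).tolist(),round(d['confidence'],2)) for d in pinpoint(q,'lid_handle')])
to([.677,-.122,.35],-5.5)
"; python3 -c "
import cv2;a=cv2.imread('pics/w8.png');b=cv2.imread('pics/top8.png')[130:270,130:370]
cv2.imwrite('pics/c8.png',cv2.hconcat([cv2.resize(a,(400,300)),cv2.resize(b,(400,300))]))"
```

```text
time_s: 31.18
tool_pos: [0.4782, -0.1018, 0.0877]
ee_rot: [0.049, 0.999, -0.001, 0.001]
wrist_force: [-4.7, 0.5, 16.9]
grip_width: 0.285
finger_force: 69.6
time_s: 32.17
tool_pos: [0.4767, -0.1028, 0.2752]
ee_rot: [0.05, 0.999, -0.0, -0.0]
wrist_force: [0.4, -0.2, -0.0]
grip_width: 0.597
finger_force: 0.0
front_1_mid 0.59 2230 ctr [552.2, -107.7] size [152.2, 52.7] long yaw 84.4 med z 0.0691
front_0_mid 0.71 2514 ctr [479.0, -102.4] size [145.6, 60.9] long yaw 82.1 med z 0.0692
front_1_mid 0.44 33 ctr [577.4, -59.6] size [6.7, 30.3] long yaw 91.9 med z 0.0685
front_0_mid 0.79 94 ctr [475.6, -96.6] size [41.1, 135.2] long yaw 93.4 med z 0.0695
[([0.6745, -0.1216, 0.2529], 0.57)]
[([0.6839, -0.1193, 0.2505], 0.88)]
t 32.62 p [ 0.4771 -0.102   0.2754] x [-0.995  0.098  0.001] y [0.098 0.995 0.   ] z [-0.001  0.    -1.   ] F [-0.7  0.9  0.2] g 0.603 ff 0.0 q7 [ 1.27  0.55 -1.46  1.9   0.59  1.23  1.09]
travel [-2.009e-01 -2.000e-04 -7.470e-02]
roll (about tool z) 89.9
```

View pics/c8.png

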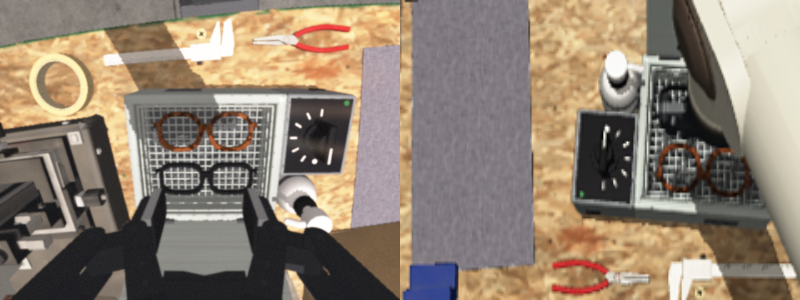

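Both fronts lie flat side by side in the basket, brown at (205,130) and black at (207,180). Pliers, caliper and tape haven't moved. Now the lid.

```bash
python3 -m handwheel '[{"travel":[0,0,-0.05],"roll":10},{"travel":[0,0,-0.05],"roll":10},{"travel":[0,0,0],"roll":10},{"travel":[0,0,0],"roll":10},{"travel":[0,0,0],"roll":10},{"travel":[0,0,0],"roll":10},{"travel":[0,0,0],"roll":10},{"travel":[0,0,0],"roll":10}]' 0.24
python3 -m handwheel '[{"travel":[0,0,0],"roll":10},{"travel":[0,0.06,0],"roll":0},{"travel":[0,0.06,0],"roll":0},{"travel":[0,0.06,0],"roll":0},{"travel":[0,0.016,0],"roll":0},{"travel":[0,0,0],"roll":0},{"travel":[0,0,0],"roll":0}]'
python3 -c "
from h import *
to([.6735,-.1245,.262],-5.5)
p=capture('wrist')
print([(np.round(d['xyz'],4).tolist(),round(d['confidence'],2)) for d in pinpoint(p,'lid_handle')])
"
```

```text
time_s: 33.62
tool_pos: [0.4771, -0.102, 0.3757]
ee_rot: [0.682, 0.732, -0.0, 0.0]
wrist_force: [-0.1, -0.1, 0.2]
grip_width: 0.375
finger_force: 0.0
time_s: 34.5
tool_pos: [0.6716, -0.1211, 0.3757]
ee_rot: [0.741, 0.672, -0.0, -0.0]
wrist_force: [-0.2, -0.2, 0.0]
grip_width: 0.381
finger_force: 0.0
t 34.5 p [ 0.6716 -0.1211  0.3757] x [0.098 0.995 0.   ] y [ 0.995 -0.098 -0.001] z [-0.001  0.    -1.   ] F [-0.2 -0.2  0. ] g 0.381 ff 0.0 q7 [ 0.74  0.63 -1.01  1.29  0.52  1.5  -0.31]
travel [-0.0032  0.0023  0.1137]
roll (about tool z) -0.1
[([0.6816, -0.1218, 0.2541], 0.65)]
```

```bash
python3 -m handwheel '[{"travel":[-0.002,0.006,0.04],"roll":0},{"travel":[0,0,0.03],"roll":0},{"travel":[0,0,0.02],"roll":0},{"travel":[0,0,0],"roll":0}]'
python3 -m handwheel '[{"travel":[0,0,0.012],"roll":0},{"travel":[0,0,0.012],"roll":0},{"travel":[0,0,0],"roll":0}]'
```

```text
time_s: 35.1
tool_pos: [0.6769, -0.1247, 0.2847]
ee_rot: [0.741, 0.671, -0.001, -0.001]
wrist_force: [-0.9, -0.3, -0.1]
grip_width: 0.381
finger_force: 0.0
time_s: 35.48
tool_pos: [0.6775, -0.1242, 0.2606]
ee_rot: [0.741, 0.671, -0.001, -0.001]
wrist_force: [-1.4, 0.4, -0.5]
grip_width: 0.378
finger_force: 0.0
```

```bash
python3 -m handwheel '[{"travel":[0,0,0.003],"roll":0},{"travel":[0,0,0],"roll":0},{"travel":[0,0,0],"roll":0},{"travel":[0,0,0],"roll":0},{"travel":[0,0,0],"roll":0}]' 1
python3 - <<'E'
import numpy as np
h=lambda t:np.array([-.166*np.cos(t)+.044*np.sin(t),.166*np.sin(t)+.044*np.cos(t)])
a=np.linspace(1.83,0,19)
for i in range(18):
    d=h(a[i+1])-h(a[i]); print(i,round(a[i+1],2),round(d[0],4),round(-d[1],4))
E
```

```text
time_s: 36.1
tool_pos: [0.6783, -0.124, 0.2591]
ee_rot: [0.741, 0.671, 0.0, 0.0]
wrist_force: [1.3, 0.2, 1.7]
grip_width: 0.128
finger_force: 58.5
0 1.73 -0.0156 -0.0079
1 1.63 -0.0163 -0.0062
2 1.52 -0.0168 -0.0046
3 1.42 -0.0172 -0.0028
4 1.32 -0.0174 -0.0011
5 1.22 -0.0174 0.0007
6 1.12 -0.0173 0.0025
7 1.02 -0.0169 0.0042
8 0.92 -0.0164 0.0059
9 0.81 -0.0157 0.0076
10 0.71 -0.0149 0.0091
11 0.61 -0.0139 0.0106
12 0.51 -0.0127 0.0119
13 0.41 -0.0115 0.0132
14 0.3 -0.0101 0.0143
15 0.2 -0.0086 0.0152
16 0.1 -0.007 0.016
17 0.0 -0.0053 0.0166
```

Handle gripped. I reverse the arc.

```bash
python3 -m handwheel '[{"travel":[0,-0.0156,-0.0079],"roll":0},{"travel":[0,-0.0163,-0.0062],"roll":0},{"travel":[0,-0.0168,-0.0046],"roll":0},{"travel":[0,-0.0172,-0.0028],"roll":0},{"travel":[0,-0.0174,-0.0011],"roll":0},{"travel":[0,-0.0174,0.0007],"roll":0},{"travel":[0,0,0],"roll":0}]'
python3 -m handwheel '[{"travel":[0,-0.0173,0.0025],"roll":0},{"travel":[0,-0.0169,0.0042],"roll":0},{"travel":[0,-0.0164,0.0059],"roll":0},{"travel":[0,-0.0157,0.0076],"roll":0},{"travel":[0,0,0],"roll":0}]'
```

```text
time_s: 36.98
tool_pos: [0.577, -0.1143, 0.2825]
ee_rot: [0.741, 0.671, -0.0, 0.001]
wrist_force: [-0.9, -0.3, 9.4]
grip_width: 0.124
finger_force: 58.8
time_s: 37.6
tool_pos: [0.5099, -0.1079, 0.2607]
ee_rot: [0.741, 0.671, -0.002, -0.0]
wrist_force: [-3.8, 0.4, 8.8]
grip_width: 0.127
finger_force: 60.7
```

```bash
python3 -m handwheel '[{"travel":[0,-0.0149,0.0091],"roll":0},{"travel":[0,-0.0139,0.0106],"roll":0},{"travel":[0,-0.0127,0.0119],"roll":0},{"travel":[0,-0.0115,0.0132],"roll":0},{"travel":[0,0,0],"roll":0}]'
python3 -m handwheel '[{"travel":[0,-0.0101,0.0143],"roll":0},{"travel":[0,-0.0086,0.0152],"roll":0},{"travel":[0,-0.007,0.016],"roll":0},{"travel":[0,0,0],"roll":0}]'
```

```text
time_s: 38.22
tool_pos: [0.4604, -0.1029, 0.2155]
ee_rot: [0.741, 0.671, 0.001, 0.001]
wrist_force: [6.0, -1.0, -4.3]
grip_width: 0.124
finger_force: 59.9
time_s: 38.72
tool_pos: [0.4362, -0.1006, 0.17]
ee_rot: [0.741, 0.671, 0.003, 0.002]
wrist_force: [10.9, -2.9, -5.4]
grip_width: 0.123
finger_force: 58.8
```

```bash
python3 -m handwheel '[{"travel":[0,-0.001,0.009],"roll":0},{"travel":[0,0,0.007],"roll":0},{"travel":[0,0,0.003],"roll":0},{"travel":[0,0,0],"roll":0},{"travel":[0,0,0],"roll":0}]'
```

```text
time_s: 39.35
tool_pos: [0.4339, -0.1, 0.1554]
ee_rot: [0.741, 0.671, -0.002, 0.002]
wrist_force: [-16.5, 0.2, 64.4]
grip_width: 0.124
finger_force: 73.1
```

Force shows the lid seated on the rim. Ease off, release, and check.

```bash
python3 -m handwheel '[{"travel":[0,0,-0.004],"roll":0},{"travel":[0,0,0],"roll":0}]'
python3 -m handwheel '[{"travel":[0,0,0],"roll":0},{"travel":[0,0,0],"roll":0},{"travel":[0,0,0],"roll":0},{"travel":[0,0,-0.04],"roll":0},{"travel":[0,0,-0.05],"roll":0},{"travel":[0,0,-0.04],"roll":0},{"travel":[0,0,0],"roll":0},{"travel":[0,0,0],"roll":0}]' 0.0
python3 -c "
from h import *
p=capture('wrist'); save(p,'w9')
rect(p,'tank_lid',.100,.13);rect(p,'tank_lid',.14,.17)
s=capture('side'); 
for q in(p,s): 
  for k in('lid_handle','timer_grip'): print(k,[(np.round(d['xyz'],4).tolist(),round(d['confidence'],2)) for d in pinpoint(q,k)])
rect(s,'tank_lid',.100,.13)
to([.489,.0425,.22],84.5)
"
```

```text
time_s: 39.6
tool_pos: [0.4337, -0.1, 0.156]
ee_rot: [0.741, 0.671, 0.001, 0.001]
wrist_force: [0.5, -1.2, 15.4]
grip_width: 0.125
finger_force: 67.7
time_s: 40.6
tool_pos: [0.4317, -0.1001, 0.2843]
ee_rot: [0.741, 0.671, -0.001, -0.0]
wrist_force: [0.5, -0.7, -0.7]
grip_width: 0.504
finger_force: 0.0
lid_handle [([0.4354, -0.0993, 0.147], 0.95)]
timer_grip [([0.495, 0.0427, 0.131], 0.88)]
lid_handle [([0.4343, -0.0984, 0.1482], 0.64)]
timer_grip [([0.4891, 0.0408, 0.1307], 0.67)]
tank_lid 0.75 1474 ctr [510.2, -103.5] size [191.9, 176.6] long yaw 83.4 med z 0.1123
t 41.05 p [ 0.4324 -0.0996  0.2848] x [0.098 0.995 0.001] y [ 0.995 -0.098 -0.   ] z [-0.     0.001 -1.   ] F [-0.9  0.1  0.3] g 0.5 ff 0.0 q7 [ 1.32  0.23 -1.28  1.99  0.25  1.1  -0.17]
travel [0.1469 0.0424 0.0649]
roll (about tool z) 89.9
```

The lid is shut, with the handle back at 0.147 m. Now over the knob, jaws set across the wing.

```bash
python3 -m handwheel '[{"travel":[0.05,0.015,0],"roll":0},{"travel":[0.05,0.015,0],"roll":0},{"travel":[0.047,0.0134,0],"roll":0},{"travel":[0,0,0],"roll":-10},{"travel":[0,0,0],"roll":-10},{"travel":[0,0,0],"roll":-10},{"travel":[0,0,0],"roll":-10},{"travel":[0,0,0],"roll":-10}]' 0
python3 -m handwheel '[{"travel":[0,0,0],"roll":-10},{"travel":[0,0,0],"roll":-10},{"travel":[0,0,0],"roll":-10},{"travel":[0,0,0],"roll":-10},{"travel":[0,0,0.04],"roll":0},{"travel":[0,0,0],"roll":0},{"travel":[0,0,0],"roll":0}]'
python3 -c "
from h import *
p=capture('wrist'); save(p,'w10')
print([(np.round(d['xyz'],4).tolist(),round(d['confidence'],2)) for d in pinpoint(p,'timer_grip')]); rect(p,'timer_grip',.13,.15)
p=capture('top');print([(np.round(d['xyz'],4).tolist(),round(d['confidence'],2)) for d in pinpoint(p,'timer_grip')])
to([.490,.0425,.134],84.5)
"
```

```text
time_s: 42.05
tool_pos: [0.4902, 0.0421, 0.285]
ee_rot: [0.385, 0.923, 0.0, -0.0]
wrist_force: [-0.3, 0.0, -0.6]
grip_width: 0.499
finger_force: 0.0
time_s: 42.92
tool_pos: [0.4905, 0.0426, 0.246]
ee_rot: [0.049, 0.999, 0.0, 0.0]
wrist_force: [0.3, 0.1, 0.3]
grip_width: 0.497
finger_force: 0.0
[([0.4936, 0.0453, 0.131], 0.85)]
timer_grip 0.84 1329 ctr [490.1, 42.3] size [25.6, 43.2] long yaw 152.0 med z 0.139
timer_grip 0.37 554 ctr [434.7, -97.9] size [110.4, 13.6] long yaw 84.5 med z 0.148
[([0.4907, 0.0434, 0.1305], 0.42)]
t 43.17 p [0.4907 0.0423 0.246 ] x [-0.995  0.099 -0.001] y [0.099 0.995 0.   ] z [ 0.001 -0.    -1.   ] F [-0.2 -0.7  0.2] g 0.499 ff 0.0 q7 [ 0.94  0.62 -1.44  1.93  0.67  1.21  0.73]
travel [9.00e-04 1.00e-04 1.12e-01]
roll (about tool z) -0.2
```

View pics/w10.png

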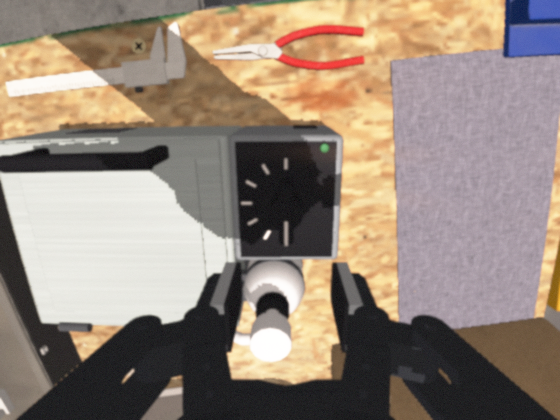

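The pointer (286,235) lies at off, centred between the jaws, and the clicks run clockwise on its left. I descend, grip and turn +60°.

```bash
python3 -m handwheel '[{"travel":[0,0,0.04],"roll":0},{"travel":[0,0,0.04],"roll":0},{"travel":[0,0,0.029],"roll":0},{"travel":[0,0,0],"roll":0},{"travel":[0,0,0],"roll":0}]'
python3 -m handwheel '[{"travel":[0,0,0],"roll":0},{"travel":[0,0,0],"roll":0},{"travel":[0,0,0],"roll":0},{"travel":[0,0,0],"roll":0},{"travel":[0,0,0],"roll":0}]' 1
```

```text
time_s: 43.8
tool_pos: [0.491, 0.0427, 0.1374]
ee_rot: [0.049, 0.999, 0.0, 0.001]
wrist_force: [0.4, -0.1, 0.2]
grip_width: 0.5
finger_force: 0.0
time_s: 44.42
tool_pos: [0.491, 0.0425, 0.1373]
ee_rot: [0.049, 0.999, -0.0, 0.001]
wrist_force: [-1.4, 0.2, 6.6]
grip_width: 0.113
finger_force: 59.1
```

```bash
python3 -m handwheel '[{"travel":[0,0,0],"roll":9},{"travel":[0,0,0],"roll":9},{"travel":[0,0,0],"roll":9},{"travel":[0,0,0],"roll":9},{"travel":[0,0,0],"roll":9},{"travel":[0,0,0],"roll":9},{"travel":[0,0,0],"roll":6},{"travel":[0,0,0],"roll":0}]'
python3 -c "
from h import *
to([.49,.0425,.137],24.5); print(state()['ft_torque'])"
```

```text
time_s: 45.42
tool_pos: [0.4907, 0.0421, 0.1373]
ee_rot: [0.543, 0.84, -0.0, 0.001]
wrist_force: [-2.0, -1.4, 6.9]
grip_width: 0.116
finger_force: 59.1
t 45.42 p [0.4907 0.0421 0.1373] x [-0.411  0.912 -0.002] y [0.912 0.411 0.001] z [ 0.001 -0.001 -1.   ] F [-2.  -1.4  6.9] g 0.116 ff 59.11685585975647 q7 [ 0.69  0.58 -1.04  2.02  0.64  0.91 -0.28]
travel [ 0.0007 -0.0005  0.0003]
roll (about tool z) -0.2
[-0.24846013  0.48071746  0.02135389]
```

Turned by 60°. Release, rise and check.

```bash
python3 -m handwheel '[{"travel":[0,0,0],"roll":0},{"travel":[0,0,0],"roll":0},{"travel":[0,0,0],"roll":0},{"travel":[0,0,-0.04],"roll":0},{"travel":[0,0,-0.06],"roll":0},{"travel":[0,0,-0.06],"roll":0},{"travel":[0,0,0],"roll":0}]' 0
python3 -c "
from h import *
st()
p=capture('wrist'); save(p,'w11')
t=capture('top'); save(t,'top11')
for q in(p,t): print([(np.round(d['xyz'],4).tolist(),round(d['confidence'],2)) for d in pinpoint(q,'lid_handle')])
for k in('pliers','caliper','tape_roll'): print(k,[(np.round(d['xyz'],3).tolist(),round(d['confidence'],2)) for d in pinpoint(t,k)])
"
```

```text
time_s: 46.3
tool_pos: [0.4928, 0.0432, 0.3003]
ee_rot: [0.542, 0.84, 0.002, 0.003]
wrist_force: [1.4, -0.0, 0.2]
grip_width: 0.501
finger_force: 0.0
t 46.3 p [0.4928 0.0432 0.3003] x [-0.412  0.911 -0.003] y [0.911 0.412 0.007] z [ 0.008 -0.    -1.   ] F [ 1.4 -0.   0.2] g 0.501 ff 0.0 q7 [ 0.9   0.37 -1.26  1.87  0.38  1.18 -0.07]
[]
[]
pliers [([0.364, 0.061, 0.002], 0.7)]
caliper []
tape_roll [([0.388, -0.324, 0.0], 0.74)]
```

View pics/w11.png

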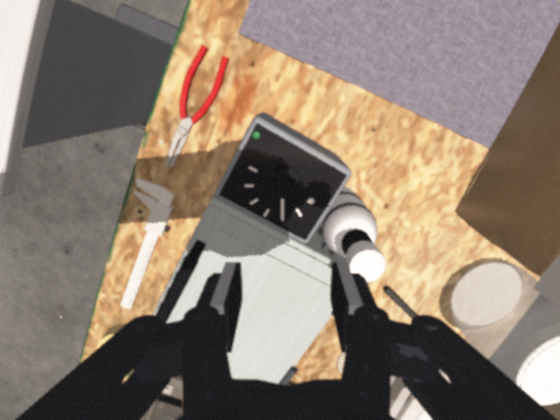

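The pointer (283,209) stands on the second stroke: dot at (311,201), first stroke (299,212), and four strokes beyond it. The lid is shut and nothing is touched.

```bash
python3 -c "
from rig import *
print(job_done())"
```

```text
the job is handed in; nothing more can be done
None
```

Job handed in: I opened the lid to its stop, pressed and released the dosing nozzle over the empty basket, laid both fronts (brown and black) flat in the basket, shut the lid, and turned the timer two clicks; no verdict came back.

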